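# Crank the jar vice shut

### The job

The spice jar standing in the one-handed cook's jar vice is to be clamped so that its lid can be opened. Fit the loose crank onto the vice's square shaft end, all the way down, then wind it clockwise (seen from above) through full turns until the sliding jaw has pushed the jar right up against the fixed jaw and its sprung pad is pressed in about halfway (6 mm of its 12 mm). Leave the crank on the shaft and the jar upright, and do not disturb the onion, garlic and teaspoon near the vice.

Things in the scene. Friction and masses are not known exactly. Their poses are not given: they have to be found in the camera images.
- vise: Jar vice, fixed to the worktop: wooden board 322 x 110 mm, top 18 mm above the worktop; grey gearbox (66 x 60 mm, top at 60 mm) with the upright square shaft end; sliding jaw and, at the far end, fixed jaw, both 70 mm high over the worktop. Origin: on the worktop under the shaft axis; x along the board from shaft to fixed jaw (board: x = -62 to +260 mm), z up.
- shaft_end (a point): Foot of the square shaft end: on its axis, on top of a steel collar 38 mm across, 66 mm above the worktop. The square is 14 mm across flats and stands 25 mm above this point (last 4 mm stepped in to 10 mm). x and y are normal to the flats and turn with the shaft; z up.
- drive_shaft (a joint): Shaft angle in rad, 0 to 17.9, starts between 0 and 4; grows clockwise seen from above, which closes the vice: the sliding jaw moves 20 mm a turn (3.183 mm per rad). The jar meets the fixed jaw at about 14.1 rad; the pad is half in at about 16.0. It resists with about 0.06 N m and stays where it is left.
- pad (a joint): How far the sprung pad is pressed into the sliding jaw, in m: 0 free, 0.012 fully in; spring 1200 N/m. The pad's front is 60 mm wide.
- pad_face (a point): Centre of the pad's front face, which pushes the jar, 44 mm above the worktop.
- jar_home (a point): On the vice's bed (18 mm above the worktop), midway across it: where the middle of the jar's foot stands when the jar touches the fixed jaw, 184 mm from the shaft axis along the vice's x (fixed jaw face at 207 mm, 64 mm wide). Axes as the vice's.
- crank: Loose crank, 0.32 kg, lying socket down: dark steel hub 36 mm square, 30 mm high, square socket in its underside (16 mm wide, 27 mm deep, walls along the crank's x and y); flat arm 20 mm wide, 30 to 38 mm above the underside, along +x to the knob. Origin: middle of the socket mouth, z up. It fits on the shaft in any of four quarter-turn positions; seated, its origin is at point shaft_end.
- crank_grip (a point): Centre of the square grip block on top of the crank's hub, on the hub axis, 50 mm above the crank's underside: 26 x 26 mm, from 38 to 62 mm above the underside, sides along the crank's x and y. Grip it across y, clear of the arm and knob.
- knob_axis (a point): Middle of the upright dark wooden knob on the crank's arm: 22 mm thick, 40 mm high (39 to 79 mm above the crank's underside), spins freely on its pin, 60 mm from the hub axis. This point lies 59 mm above the crank's underside.
- jar: Glass spice jar with a brown lid, 46 mm across the glass, 96 mm high, 0.14 kg, standing loose on the vice's bed between the jaws, 157 to 175 mm from the shaft axis at the start. Origin: centre of its underside; z up.
- onion: Red onion, 84 mm, loose on the worktop beside the vice: a bystander. Origin: its underside.
- garlic: Garlic bulb, 50 mm, loose bystander. Origin: its underside.
- teaspoon: Steel teaspoon, 130 x 26 x 11 mm, lying on the worktop in front of the vice: a bystander. Origin: its underside, mid-length.
Not all that is in view belongs to the job. Of the things that look like the crank, the middle-sized one is meant.

How it is judged (in metres and radians):
On the way, in this order (a step that is already met when the one before it is completed fails the run):
1. the crank is fully down on the square shaft end before the vice is wound (shaft angle below 6 rad) (horizontal distance between crank and shaft_end below 0.005 m and z of crank in the frame of shaft_end below 0.005 m and angle between crank's own z axis and vertical below 0.15 rad and value of joint drive_shaft below 6 rad), for 0.2 s.
2. the shaft is wound past 10 rad with the crank on it (horizontal distance between crank and shaft_end below 0.005 m and z of crank in the frame of shaft_end below 0.005 m and angle between crank's own z axis and vertical below 0.15 rad and value of joint drive_shaft above 10 rad), for 0.1 s.
At the end, for the whole second after the job is handed in: Crank on the shaft (within 5 mm of its axis, at most 5 mm above the collar, tilt under 0.15 rad); pad pressed in 3 to 9.5 mm; jar upright (0.12 rad) on the bed against the fixed jaw (within 3 mm along the vice, 22 mm of its middle line); jar and crank at rest (horizontal distance between crank and shaft_end below 0.005 m and z of crank in the frame of shaft_end below 0.005 m and angle between crank's own z axis and vertical below 0.15 rad and value of joint pad between 0.003 and 0.0095 m and x of jar in the frame of jar_home above -0.003 m and y of jar in the frame of jar_home between -0.022 and 0.022 m and z of jar in the frame of jar_home below 0.006 m and angle between jar's own z axis and vertical below 0.12 rad and linear speed of each of jar, crank below 0.02 m/s); the robot touches nothing.
It fails at once if the onion is moved more than 30 mm (distance of onion from where it was at the start of the episode above 0.03 m).
It fails at once if the garlic is moved more than 30 mm (distance of garlic from where it was at the start of the episode above 0.03 m).
It fails at once if the teaspoon is moved more than 30 mm (distance of teaspoon from where it was at the start of the episode above 0.03 m).
It fails at once if the jar is knocked over (angle between jar's own z axis and vertical above 0.6 rad).
It also fails if it takes over 67 s, if anything falls off the work surface, if the arm or the gripper's body presses on something with over 40 N, if the wrist force passes 120 N, or if a joint passes its speed limit or range.

### The arm

A 6-joint arm with a two-finger parallel gripper is mounted at the origin on a cart in front of the work surface, level with it; the furniture and walls round the work are solid. World frame = base frame: x ahead of the robot, y to its left, z up, the work surface at z = 0. Lengths are in mm, angles in rad, forces in N, time in s.
With the tool pointing down it reaches from about 275 to 750 mm from the base axis. Payload 10.2 kg.
Tool frame: the origin (TCP) lies at the very end of the fingers, on their centre line; the grasp point (between the pads) lies 19 mm behind it; z points along the fingers, y is the line along which they close (so a half turn about z gives the same grasp; the last joint's range is limited). The gripper opens to 85 mm and grips with 20 to 120 N. Pads are 22 mm wide; open, the fingers measure 114 mm over their backs; the gripper's body (76 mm by 85 mm) begins 54 mm behind the grasp point. The pads swing forward as they close: fully open they stand 13 mm farther back than shut.
Start: joints at [0.929, 0.313, 1.498, -0, 1.331, -0.223], TCP at [213.512, 479.629, 208.594] pointing down, gripper open.
Joint ranges: [-2.94, 2.94], [-0.97, 2.17], [0.19, 2.56], [-1.23, 4.37], [0.02, 3.11], [-2.88, 2.88]. Speed limits (rad/s): [2.39, 2.39, 3.01, 3.14, 3.14, 3.14].

### API

Orientations are given as a unit quaternion [w, x, y, z].
In Python, from rig import ctrl gives the robot as it stands.
- The arm moves only by the shell command python3 -m inch 'ROWS' [OPENING] [FORCE]. ROWS is text: rows parted by semicolons, each of 6 numbers parted by spaces: the shift along the tool's x, y, z in mm, then the turn, a rotation vector about the tool's x, y, z in units of 6 degrees (1.0 is 6 degrees). A call has exactly 10 rows; each row shifts and turns the commanded pose from where the row before left it, along the tool's axes as they then stand; what a row does not reach is not made up. A row lasts 1/12 s, in which the tool goes at most 41.7 mm and 7.16 degrees, less where a joint would pass 70% of its speed; a pose out of reach is approached as far as the arm can. A call with a gripper value outside its range is refused whole. OPENING is the opening, from 0 (shut) to 1 (fully open), set as the call begins (- or left out, the last holds). The fingers move at their own pace and stop on an object; FORCE is the grip in N (left out, the last holds). Time passes only in rows, so rows that do not move let the fingers close, or fill a call up. It gives the time, the measured TCP pose, the force, the opening and the grip force at its end, in the units of the state.
- ctrl.sense(): the state, without advancing time (a new reading comes with each control period).
- ctrl.capture(name): name is "side" or "top"; returns a dict with "image" (400x640x3 uint8, red, green, blue), "intrinsics" (3x3 intrinsics, pixels), "D" ([k1, k2, p1, p2, k3] as OpenCV has them; the pictures are not rectified), "rvec" (rotation vector, rad) and "tvec" (3), from world to camera coordinates, as OpenCV has them. Camera axes: x right, y down, z forward; pixel columns grow to the right and rows downward; lengths in mm; the calibration is good to about 2 mm. A picture is of the moment at which its call begins. There is no depth.
- ctrl.finish_job(): hands the job in; it is judged then, once.
The state is a dict: "time_s": time; "joints": joint angles; "dq": joint speeds; "tau": joint torques, N m; "eef_pos": TCP position; "ee_rot": TCP orientation; "force": force on the tool from outside, world axes, zero at the start; "wrist_torque": the same for the moment, N m; "grip_width": opening from 0.0 (shut) to 1.0 (fully open); "grip_force": force on a finger pad.
Only numpy, scipy, OpenCV 4.12 (cv2) and the standard library are available. Lean on these libraries where they do the work, as an engineer would, in place of code of your own. Each camera call takes 0.05 s, during which the arm holds its last target. There are 200 camera calls.

## Working session

There is one attempt and no reset: what is moved stays moved. The work goes in short steps, Python scripts to look and compute and a shell command to move; the robot and the scene stay as the last step left them, time stands still between calls to the robot, and variables do not carry over. Pictures are saved under pics/ and viewed, at most 10 in all, crops included, and the job is handed in when it is done.

```bash
mkdir -p pics; ls
python3 - <<'E'
from rig import ctrl
import cv2,pickle
for n in("side","top"):
    c=ctrl.capture(n); cv2.imwrite(f"pics/{n}0.png",c["image"][:,:,::-1]); pickle.dump(c,open(f"{n}0.pkl","wb"))
    print(n,c["intrinsics"],c["D"],c["rvec"],c["tvec"])
print(ctrl.sense())
E
```

```text
pics
side [[408.90504665   0.         322.84158236]
 [  0.         408.90504665 201.4935062 ]
 [  0.           0.           1.        ]] [-0.09756191  0.          0.          0.          0.        ] [ 0.58319421 -2.48323948  1.44116374] [ 671.98822481   20.90381051 1013.49574087]
top [[401.87811301   0.         321.68262489]
 [  0.         401.87811301 202.83067962]
 [  0.           0.           1.        ]] [0.01959521 0.         0.         0.         0.        ] [ 2.19885197 -2.13696129  0.05062198] [346.22247215 572.09749031 877.48448403]
{'time_s': 0.1, 'joints': array([ 9.28603882e-01,  3.13402030e-01,  1.49834636e+00,  1.65662282e-05,
        1.33098162e+00, -2.23389360e-01]), 'dq': array([ 0.00106829, -0.00061514, -0.00346357,  0.00012211, -0.00222772,
       -0.00066239]), 'tau': array([ 2.88212439e-03, -4.12904584e+01, -2.60140657e+01, -8.99547035e-05,
        3.04346642e-03, -9.51435112e-06]), 'eef_pos': array([213.35249638, 479.42670233, 208.09378185]), 'ee_rot': array([-2.45808828e-04,  2.07876448e-01,  9.78154926e-01, -5.12868192e-04]), 'force': array([-0.29427757, -0.39633359, -0.71119987]), 'wrist_torque': array([ 0.05951033, -0.00921342,  0.04616487]), 'grip_force': 0.0, 'grip_width': 1.0013322622355598}
```

View pics/top0.png

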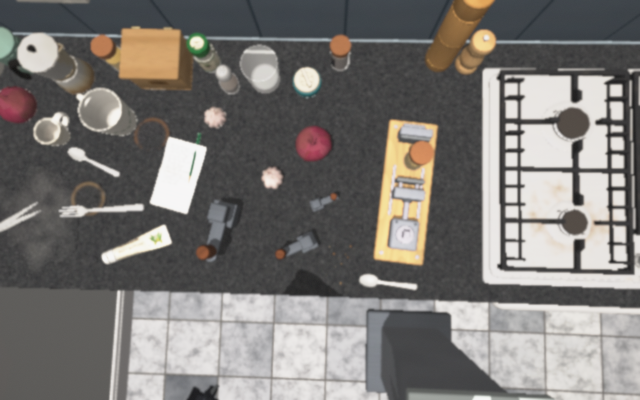

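View pics/side0.png

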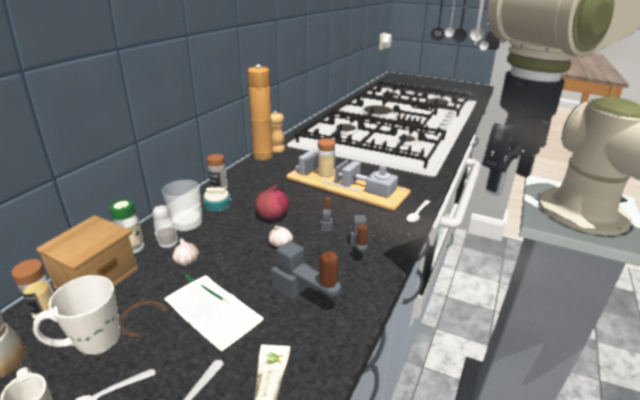

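The top view shows three crank-like things: large at (215,228), medium at (297,247) and small at (324,202). The medium one, with hub at about (307,243) and knob at about (281,254), has roughly 60 mm between hub and knob, which fits. I'll check it in one enlarged crop.

```bash
cat > h.py <<'E'
import cv2,pickle,numpy as np
from rig import ctrl
def P(c,p):
    return cv2.projectPoints(np.array(p,float).reshape(-1,3),np.array(c["rvec"],float),np.array(c["tvec"],float),c["intrinsics"],np.array(c["D"],float))[0].reshape(-1,2)
def B(c,uv,z):
    n=cv2.undistortPoints(np.array(uv,float).reshape(-1,1,2),c["intrinsics"],np.array(c["D"],float)).reshape(-1,2)
    R=cv2.Rodrigues(np.array(c["rvec"],float))[0];t=np.array(c["tvec"],float).ravel();C=-R.T@t
    d=np.c_[n,np.ones(len(n))]@R
    return C+d*((z-C[2])/d[:,2])[:,None]
def L(n): return pickle.load(open(n+".pkl","rb"))
def crop(c,x0,y0,x1,y1,s): return cv2.resize(c["image"][y0:y1,x0:x1,::-1],None,fx=s,fy=s,interpolation=cv2.INTER_CUBIC)
E
python3 - <<'E'
from h import *
t=L("top0")
a=crop(t,265,180,345,270,5);b=crop(t,370,115,440,270,3.7)[:,:]
s=L("side0");d=crop(s,310,185,380,260,4)
W=np.zeros((600,800,3),np.uint8)
W[:450,:400]=a;W[:min(600,b.shape[0]),400:400+b.shape[1]]=b[:600]
cv2.imwrite("pics/c1.png",W);cv2.imwrite("c2.png",d)
for z,uv in((0,[[386,122],[437,122],[376,261],[424,264]]),(60,[[307,243],[403,234]]),(60,[[281,254]])):print(z,B(t,uv,z).round(1))
E
```

```text
0 [[757.8 218.3   0. ]
 [760.1 100.3   0. ]
 [434.4 235.4   0. ]
 [431.2 126.8   0. ]]
60 [[471.9 390.4  60. ]
 [497.4 185.3  60. ]]
60 [[446.7 445.7  60. ]]
```

View pics/c1.png

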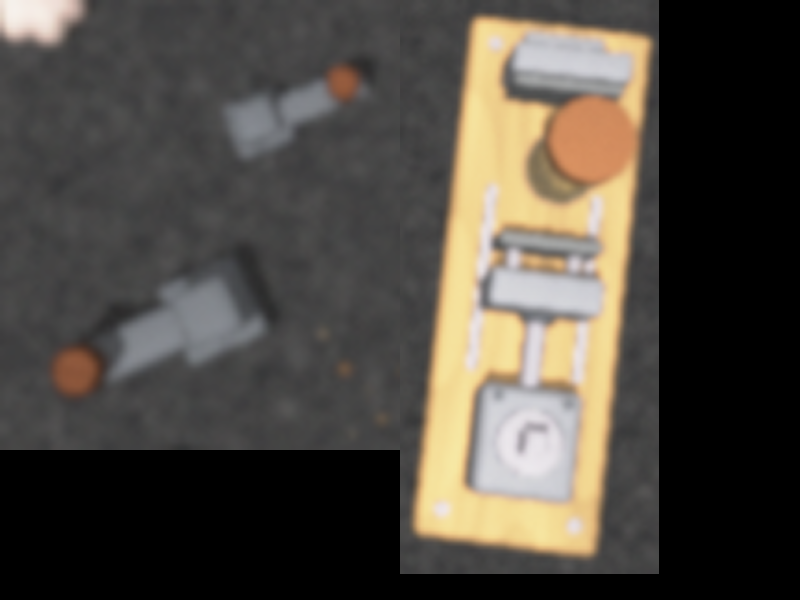

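The middle one is confirmed: hub at (306.6,242.4), knob at (280.4,254.4). The small one has its knob up right at (333,196). The vice's collar is at about (405,234). Next I'll fit the poses.

```bash
cat > fit.py <<'E'
from h import *
from scipy.optimize import least_squares
t=L("top0");s=L("side0")
fr=lambda p,q:np.array([370+(p-400)/3.7,115+q/3.7])
cor=np.array([fr(473,17),fr(651,37),fr(596,555),fr(415,532)])
w=np.array([[260,55,18],[260,-55,18],[-62,-55,18],[-62,55,18.]])
def vt(v,p):
    c,n=np.cos(v[2]),np.sin(v[2]);p=np.array(p,float)
    return np.c_[v[0]+c*p[:,0]-n*p[:,1],v[1]+n*p[:,0]+c*p[:,1],p[:,2]]
f=lambda v:(P(t,vt(v,w))-cor).ravel()
V=least_squares(f,[480,185,0]).x
if __name__=="__main__":
    print("vise",V,f(V).round(1),np.degrees(V[2]))
    print("collar",B(t,[fr(529.5,442)],66))
    C=-cv2.Rodrigues(t["rvec"])[0].T@t["tvec"].ravel();print("cam",C)
    fl=lambda p,q:[265+p/5,180+q/5]
    g=B(t,[fl(208,312)],62)[0];k=B(t,[fl(77,372)],79)[0];d=k-g
    print("crank",g,k,np.hypot(*d[:2]),np.degrees(np.arctan2(d[1],d[0])))
    j=B(t,[fr(591,140)],96+18)[0];c,n=np.cos(V[2]),np.sin(V[2]);e=j-[V[0],V[1],0]
    print("jar in vise",c*e[0]+n*e[1],-n*e[0]+c*e[1])
    a=crop(t,385,215,425,255,10);b=crop(s,360,160,400,200,10);d=crop(s,340,205,380,260,8)
    W=np.zeros((600,800,3),np.uint8);W[:400,:400]=a;W[:400,400:]=b;
    uv=P(s,vt(V,[[0,0,66],[0,0,91]]));print(uv,P(t,vt(V,[[0,0,66],[0,0,91]])))
    cv2.imwrite("pics/c3.png",W[:400])
E
python3 fit.py
```

```text
vise [ 4.95718786e+02  1.81726372e+02 -9.37678425e-02] [ 0.  -0.5  0.1 -0.6  0.1  0.6 -0.3  0.5] -5.372501631223848
collar [[496.47886318 182.12187979  66.        ]]
cam [493.39204097 334.61079216 928.30192827]
crank [473.19691078 391.20712287  62.        ] [446.82086557 444.47032715  79.        ] 59.43622372527095 116.34470519298378
jar in vise 168.56900996598839 -6.601687438682509
[[381.78563024 173.61673952]
 [382.64522766 164.54168061]] [[405.18269469 234.82380614]
 [407.34714815 234.85648046]]
```

View pics/c3.png

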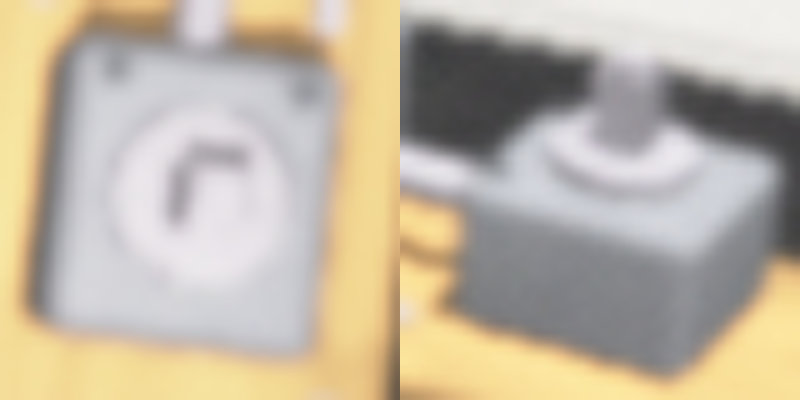

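The vice shaft is at about (496,182), consistent between the board fit and the collar, and the square is turned about 6° clockwise. The crank hub is at (473,391), with its arm at 116°. Starting the approach.

```bash
cat >> h.py <<'E'
from scipy.spatial.transform import Rotation as Ro
def go(x,y,z,yaw=None):
    "remaining shift in tool axes, remaining turn in units; yaw = world angle (deg) wanted of tool x"
    s=ctrl.sense();q=s["ee_rot"];R=Ro.from_quat([q[1],q[2],q[3],q[0]]);m=R.as_matrix()
    print("t",round(s["time_s"],2),"pos",s["eef_pos"].round(1),"yaw",np.degrees(np.arctan2(m[1,0],m[0,0])).round(1),"F",s["force"].round(1),"g",round(float(s["grip_width"]),3),round(float(s["grip_force"]),1),"q6",s["joints"][5].round(2))
    print("shift",(m.T@(np.array([x,y,z])-s["eef_pos"])).round(1))
    if yaw is not None:
        c,n=np.cos(np.radians(yaw)),np.sin(np.radians(yaw));T=np.array([[c,n,0],[n,-c,0],[0,0,-1]])
        print("turn",(np.degrees(Ro.from_matrix(m.T@T).as_rotvec())/6).round(2))
E
python3 -m inch '-27 2.5 6 0 0 0;-27 2.5 6 0 0 0;-27 2.5 6 0 0 0;-27 2.5 6 0 0 0;-27 2.5 6 0 0 0;-27 2.5 6 0 0 0;-27 2.5 6 0 0 0;-27 2.5 6 0 0 0;-27 2.5 6 0 0 0;-27 2.5 6 0 0 0' 0.7 60
python3 -m inch '0 0 0 0 0 0.8;0 0 0 0 0 0.8;0 0 0 0 0 0.8;0 0 0 0 0 0.8;0 0 0 0 0 0.8;0 0 0 0 0 0.8;0 0 0 0 0 0.8;0 0 0 0 0 0.8;0 0 0 0 0 0.2;0 0 0 0 0 0'
python3 - <<'E'
from h import *;from fit import *
go(473.2,391.2,33,116.3)
c,n=np.cos(V[2]),np.sin(V[2])
for z in(55,62,70):
    e=B(t,[fr(549,233)],z)[0]-[V[0],V[1],0];print(z,c*e[0]+n*e[1])
E
```

```text
time_s: 0.93
eef_pos: [471.4, 392.0, 147.9]
ee_rot: [-0.0, 0.208, 0.978, -0.0]
force: [-0.9, -0.5, -0.6]
grip_width: 0.7
grip_force: 0.0
time_s: 1.77
eef_pos: [470.2, 392.6, 148.3]
ee_rot: [-0.0, 0.527, 0.85, -0.0]
force: [0.4, 0.3, 0.4]
grip_width: 0.7
grip_force: 0.0
t 1.77 pos [470.2 392.6 148.3] yaw 116.5 F [0.4 0.3 0.4] g 0.7 0.0 q6 0.04
shift [ -2.6   2.1 115.3]
turn [-0.01  0.    0.03]
55 124.12064568614335
62 122.99244172708714
70 121.70306577387998
```

```bash
python3 -m inch '-1.3 1 14 0 0 0;-1.3 1 14 0 0 0;0 0 14 0 0 0;0 0 14 0 0 0;0 0 14 0 0 0;0 0 13 0 0 0;0 0 12 0 0 0;0 0 12 0 0 0;0 0 8 0 0 0;0 0 0 0 0 0'
python3 -m inch '0 0 0 0 0 0;0 0 0 0 0 0;0 0 0 0 0 0;0 0 0 0 0 0;0 0 0 0 0 0;0 0 0 0 0 0;0 0 0 0 0 0;0 0 0 0 0 0;0 0 0 0 0 0;0 0 0 0 0 0' 0.1 60
python3 -c "
from h import *
go(473.2,391.2,33,116.3)"
```

```text
time_s: 2.6
eef_pos: [472.5, 390.8, 31.7]
ee_rot: [-0.001, 0.527, 0.85, -0.001]
force: [-0.2, -0.4, -0.4]
grip_width: 0.697
grip_force: 0.0
time_s: 3.43
eef_pos: [474.0, 391.6, 34.7]
ee_rot: [0.001, 0.527, 0.85, 0.001]
force: [0.1, -0.2, 6.1]
grip_width: 0.276
grip_force: 59.0
t 3.43 pos [474.  391.6  34.7] yaw 116.4 F [ 0.1 -0.2  6.1] g 0.276 59.0 q6 0.04
shift [-0.  -0.8  1.7]
turn [ 0.02 -0.    0.02]
```

```bash
python3 -m inch '0 0 -10 0 0 0;0 0 -12 0 0 0;0 0 -12 0 0 0;0 0 -12 0 0 0;0 0 -12 0 0 0;0 0 -12 0 0 0;0 0 -12 0 0 0;0 0 -12 0 0 0;0 0 -12 0 0 0;0 0 -6 0 0 0'
python3 - <<'E'
from h import *
go(496.2,182,140,84)
s=ctrl.capture("side");cv2.imwrite("pics/s1.png",crop(s,270,100,470,250,4))
E
```

```text
time_s: 4.27
eef_pos: [473.7, 391.5, 147.9]
ee_rot: [0.001, 0.527, 0.85, 0.001]
force: [-0.3, -0.5, -3.3]
grip_width: 0.275
grip_force: 59.5
t 4.27 pos [473.7 391.5 147.9] yaw 116.4 F [-0.3 -0.5 -3.3] g 0.275 59.5 q6 0.04
shift [-197.7  -73.1    7.7]
turn [ 0.02 -0.01  5.4 ]
```

View pics/s1.png

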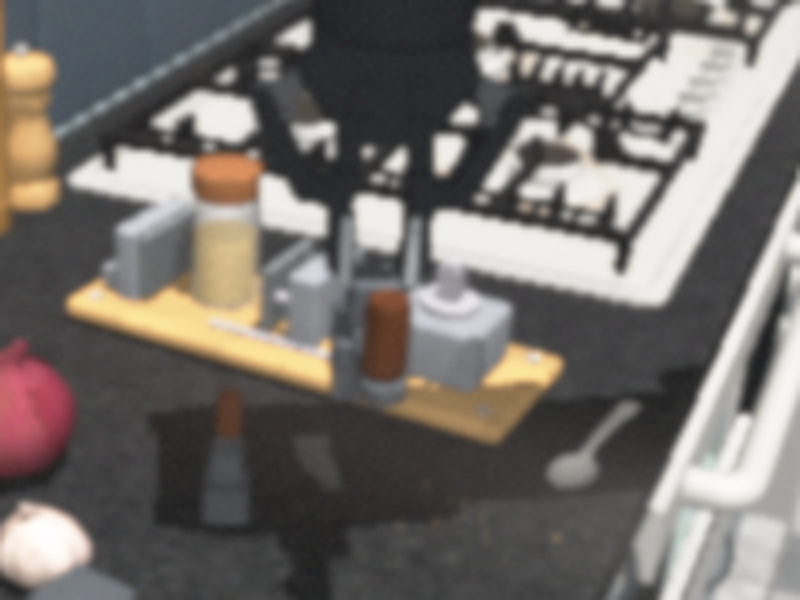

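The crank is held cleanly and level, and its knob is at crop (385,335). Moving it over the shaft.

```bash
python3 -m inch '-19.8 -7.3 0 0 0 0;-19.8 -7.3 0 0 0 0;-19.8 -7.3 0 0 0 0;-19.8 -7.3 0 0 0 0;-19.8 -7.3 0 0 0 0;-19.8 -7.3 0 0 0 0;-19.8 -7.3 0 0 0 0;-19.8 -7.3 0 0 0 0;-19.8 -7.3 0 0 0 0;-19.8 -7.3 0 0 0 0'
python3 -m inch '0 0 0 0 0 0.7;0 0 0 0 0 0.7;0 0 0 0 0 0.7;0 0 0 0 0 0.7;0 0 0 0 0 0.7;0 0 0 0 0 0.7;0 0 0 0 0 0.7;0 0 0 0 0 0.5;0 0 0 0 0 0;0 0 0 0 0 0'
python3 - <<'E'
from h import *
go(496.2,182,130,84)
s=ctrl.capture("side");t=ctrl.capture("top")
W=np.zeros((600,800,3),np.uint8);W[:,:400]=crop(s,345,110,425,230,5);W[:,400:]=crop(t,365,180,445,300,5)
cv2.imwrite("pics/s2.png",W)
pickle.dump(s,open("side2.pkl","wb"));pickle.dump(t,open("top2.pkl","wb"))
E
```

```text
time_s: 5.15
eef_pos: [495.7, 180.4, 145.4]
ee_rot: [-0.0, 0.527, 0.85, -0.0]
force: [0.7, -0.2, -3.7]
grip_width: 0.27
grip_force: 59.6
time_s: 5.98
eef_pos: [495.8, 181.4, 145.4]
ee_rot: [-0.0, 0.743, 0.67, -0.0]
force: [-0.5, 0.0, -3.0]
grip_width: 0.276
grip_force: 59.7
t 5.98 pos [495.8 181.4 145.4] yaw 84.1 F [-0.5  0.  -3. ] g 0.276 59.7 q6 0.23
shift [ 0.6  0.3 15.4]
turn [-0.    0.    0.02]
```

View pics/s2.png

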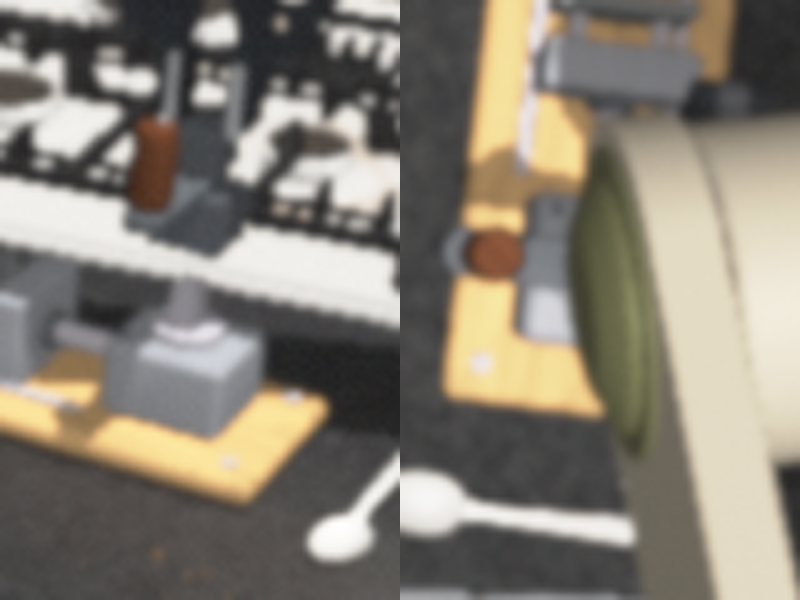

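The crank hangs right above the shaft; its nearest lower corner is at side crop (215,250), over the shaft at (188,290). Lowering in stages.

```bash
python3 -m inch '0.4 0.3 4 0 0 0;0 0 4 0 0 0;0 0 4 0 0 0;0 0 4 0 0 0;0 0 3 0 0 0;0 0 2 0 0 0;0 0 2 0 0 0;0 0 2 0 0 0;0 0 1 0 0 0;0 0 0 0 0 0'
python3 -c "
from h import *
go(496.2,182,100,84)"
```

```text
time_s: 6.92
eef_pos: [496.2, 181.8, 119.4]
ee_rot: [-0.0, 0.743, 0.669, -0.0]
force: [0.1, 0.0, -3.6]
grip_width: 0.275
grip_force: 59.7
t 6.92 pos [496.2 181.8 119.4] yaw 84.0 F [ 0.1  0.  -3.6] g 0.275 59.7 q6 0.23
shift [ 0.2 -0.1 19.4]
turn [-0.  0.  0.]
```

Underside should be at about 85, on the stepped tip, with no contact force. Continuing.

```bash
python3 -m inch '0 0 2 0 0 0;0 0 2 0 0 0;0 0 1 0 0 0;0 0 1 0 0 0;0 0 1 0 0 0;0 0 1 0 0 0;0 0 0 0 0 0;0 0 0 0 0 0;0 0 0 0 0 0;0 0 0 0 0 0'
python3 -c "
from h import *
go(496.2,182,100,84)"
```

```text
time_s: 7.75
eef_pos: [496.4, 181.8, 111.7]
ee_rot: [0.0, 0.743, 0.669, 0.0]
force: [0.3, 0.1, -4.0]
grip_width: 0.273
grip_force: 59.7
t 7.75 pos [496.4 181.8 111.7] yaw 84.0 F [ 0.3  0.1 -4. ] g 0.273 59.7 q6 0.23
shift [ 0.2 -0.2 11.7]
turn [ 0. -0.  0.]
```

```bash
python3 -m inch '0 0 2 0 0 0;0 0 2 0 0 0;0 0 2 0 0 0;0 0 2 0 0 0;0 0 1 0 0 0;0 0 1 0 0 0;0 0 0.5 0 0 0;0 0 0 0 0 0;0 0 0 0 0 0;0 0 0 0 0 0'
python3 -c "
from h import *
go(496.2,182,100,84)"
```

```text
time_s: 8.58
eef_pos: [496.3, 181.8, 101.2]
ee_rot: [0.0, 0.743, 0.669, 0.0]
force: [0.7, 0.9, -4.0]
grip_width: 0.276
grip_force: 59.7
t 8.58 pos [496.3 181.8 101.2] yaw 84.0 F [ 0.7  0.9 -4. ] g 0.276 59.7 q6 0.23
shift [ 0.2 -0.2  1.2]
turn [ 0. -0.  0.]
```

```bash
python3 -m inch '0 0 1 0 0 0;0 0 0.5 0 0 0;0 0 0 0 0 0;0 0 0 0 0 0;0 0 0 0 0 0;0 0 0 0 0 0;0 0 0 0 0 0;0 0 0 0 0 0;0 0 0 0 0 0;0 0 0 0 0 0'
python3 -m inch '0 0 0 0 0 0;0 0 0 0 0 0;0 0 0 0 0 0;0 0 0 0 0 0;0 0 0 0 0 0;0 0 -12 0 0 0;0 0 -12 0 0 0;0 0 -12 0 0 0;0 0 -12 0 0 0;0 0 -12 0 0 0' 0.6
python3 - <<'E'
from h import *
from fit import V
a=np.radians(84)
s=ctrl.capture("side");t=ctrl.capture("top")
W=np.zeros((600,800,3),np.uint8);W[:,:400]=crop(s,345,110,425,230,5);W[:,400:]=crop(t,365,180,445,300,5)
k=[496.3+60*np.cos(a),181.8+60*np.sin(a)]
pk=P(s,[[*k,145],[*k,105],[496.3,181.8,128],[496.3,181.8,66]]);pt=P(t,[[*k,145]])
print((pk-[345,110])*5,(pt-[365,180])*5+[400,0])
cv2.imwrite("pics/s3.png",W)
go(k[0],k[1],115,84)
E
```

```text
time_s: 9.42
eef_pos: [496.8, 181.7, 100.7]
ee_rot: [0.001, 0.743, 0.669, 0.001]
force: [-1.4, -2.1, 5.5]
grip_width: 0.275
grip_force: 60.7
time_s: 10.25
eef_pos: [496.2, 181.8, 160.1]
ee_rot: [-0.0, 0.743, 0.669, -0.0]
force: [-0.1, 0.1, 0.3]
grip_width: 0.6
grip_force: 0.0
[[142.61856021 211.19022284]
 [136.2380217  289.84562245]
 [193.53715052 203.40593265]
 [182.78044958 317.90145197]] [[482.21209836 252.23037423]]
t 10.35 pos [497.2 181.9 161.2] yaw 84.0 F [ 0.  -0.2 -0.4] g 0.601 0.0 q6 0.23
shift [59.7 -1.  46.2]
turn [ 0.03 -0.01  0.  ]
```

View pics/s3.png

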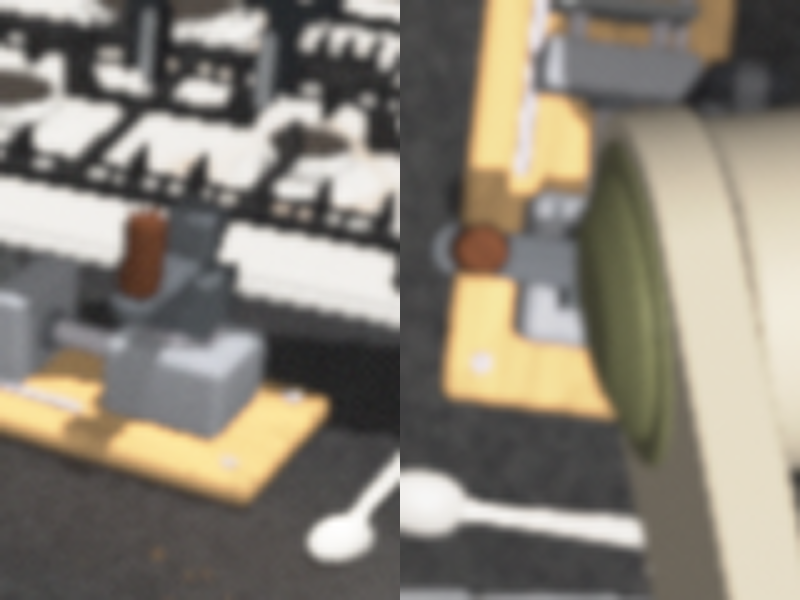

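The crank is seated: its hub rests on the collar, and the knob top appears at (482,250) against (482,252) predicted. Now moving onto the knob.

```bash
python3 -m inch '15 -0.3 0 0 0 0;15 -0.3 0 0 0 0;15 0 0 0 0 0;14.5 0 0 0 0 0;0 0 0 0 0 0;0 0 12 0 0 0;0 0 12 0 0 0;0 0 12 0 0 0;0 0 10 0 0 0;0 0 1 0 0 0' 0.6
python3 -c "
from h import *
go(502.6,241.5,113,84)"
python3 -m inch '0 0 0 0 0 0;0 0 0 0 0 0;0 0 0 0 0 0;0 0 0 0 0 0;0 0 0 0 0 0;0 0 0 0 0 0;0 0 0 0 0 0;0 0 0 0 0 0;0 0 0 0 0 0;0 0 0 0 0 0' 0.05 35
python3 -c "
from h import *
go(502.6,241.5,113,84)"
```

```text
time_s: 11.18
eef_pos: [500.9, 240.3, 110.3]
ee_rot: [-0.001, 0.743, 0.669, -0.002]
force: [0.2, -0.1, -0.6]
grip_width: 0.602
grip_force: 0.0
t 11.18 pos [500.9 240.3 110.3] yaw 84.0 F [ 0.2 -0.1 -0.6] g 0.602 0.0 q6 0.34
shift [ 1.3  1.6 -2.7]
turn [-0.03  0.01 -0.  ]
time_s: 12.02
eef_pos: [502.3, 241.4, 113.1]
ee_rot: [0.0, 0.743, 0.669, 0.001]
force: [1.5, 3.7, 5.1]
grip_width: 0.22
grip_force: 34.6
t 12.02 pos [502.3 241.4 113.1] yaw 84.0 F [1.5 3.7 5.1] g 0.22 34.6 q6 0.34
shift [0.2 0.3 0.1]
turn [ 0.01 -0.01  0.  ]
```

```bash
python3 -m inch '-1.3 12.5 0 0 0 0;-3.9 11.9 0 0 0 0;-6.3 10.9 0 0 0 0;-8.4 9.3 0 0 0 0;-10.1 7.4 0 0 0 0;-11.5 5.1 0 0 0 0;-12.3 2.6 0 0 0 0;-12.5 0 0 0 0 0;-12.3 -2.6 0 0 0 0;-11.5 -5.1 0 0 0 0'
python3 - <<'E'
from h import *
a=np.radians(84-120)
go(496.3+60*np.cos(a),181.8+60*np.sin(a),113,84)
E
```

```text
time_s: 12.85
eef_pos: [545.3, 145.3, 113.2]
ee_rot: [0.001, 0.743, 0.669, 0.001]
force: [3.4, 3.2, 3.6]
grip_width: 0.227
grip_force: 34.4
t 12.85 pos [545.3 145.3 113.2] yaw 84.0 F [3.4 3.2 3.6] g 0.227 34.4 q6 0.16
shift [ 1.2 -0.6  0.2]
turn [ 0.03 -0.01 -0.  ]
```

Tracking well with small forces. Completing the first turn.

```bash
python3 -m inch '-10.1 -7.4 0 0 0 0;-8.4 -9.3 0 0 0 0;-6.3 -10.9 0 0 0 0;-3.9 -11.9 0 0 0 0;-1.3 -12.5 0 0 0 0;1.3 -12.5 0 0 0 0;3.9 -11.9 0 0 0 0;6.3 -10.9 0 0 0 0;8.4 -9.3 0 0 0 0;10.1 -7.4 0 0 0 0'
python3 -m inch '11.5 -5.1 0 0 0 0;12.3 -2.6 0 0 0 0;12.5 0 0 0 0 0;12.3 2.6 0 0 0 0;11.5 5.1 0 0 0 0;10.1 7.4 0 0 0 0;8.4 9.3 0 0 0 0;6.3 10.9 0 0 0 0;3.9 11.9 0 0 0 0;1.3 12.5 0 0 0 0'
python3 - <<'E'
from h import *
go(502.6,241.5,113,84)
E
```

```text
time_s: 13.68
eef_pos: [440.6, 157.3, 112.8]
ee_rot: [0.001, 0.743, 0.669, 0.0]
force: [7.0, 0.3, -0.5]
grip_width: 0.228
grip_force: 34.4
time_s: 14.52
eef_pos: [500.6, 242.9, 112.4]
ee_rot: [-0.001, 0.743, 0.67, -0.001]
force: [-3.1, 2.4, 5.3]
grip_width: 0.222
grip_force: 35.1
t 14.52 pos [500.6 242.9 112.4] yaw 84.1 F [-3.1  2.4  5.3] g 0.222 35.1 q6 0.34
shift [-1.2  2.1 -0.6]
turn [-0.04 -0.    0.01]
```

```bash
python3 -m inch '-1.3 12.5 0 0 0 0;-3.9 11.9 0 0 0 0;-6.3 10.9 0 0 0 0;-8.4 9.3 0 0 0 0;-10.1 7.4 0 0 0 0;-11.5 5.1 0 0 0 0;-12.3 2.6 0 0 0 0;-12.5 0 0 0 0 0;-12.3 -2.6 0 0 0 0;-11.5 -5.1 0 0 0 0'
python3 -m inch '-10.1 -7.4 0 0 0 0;-8.4 -9.3 0 0 0 0;-6.3 -10.9 0 0 0 0;-3.9 -11.9 0 0 0 0;-1.3 -12.5 0 0 0 0;1.3 -12.5 0 0 0 0;3.9 -11.9 0 0 0 0;6.3 -10.9 0 0 0 0;8.4 -9.3 0 0 0 0;10.1 -7.4 0 0 0 0'
python3 - <<'E'
from h import *
from fit import V,vt,P
a=np.radians(84-240)
go(496.3+60*np.cos(a),181.8+60*np.sin(a),113,84)
s=ctrl.capture("side");t=ctrl.capture("top")
pickle.dump(s,open("side4.pkl","wb"));pickle.dump(t,open("top4.pkl","wb"))
W=np.zeros((600,800,3),np.uint8);W[:,:400]=crop(s,280,130,380,280,4);W[:,400:]=crop(t,365,115,445,235,5)
cv2.imwrite("pics/s4.png",W)
E
```

```text
time_s: 15.35
eef_pos: [545.4, 146.1, 113.3]
ee_rot: [0.001, 0.743, 0.669, 0.001]
force: [5.1, -0.4, 4.8]
grip_width: 0.217
grip_force: 35.0
time_s: 16.18
eef_pos: [440.3, 157.9, 112.7]
ee_rot: [0.0, 0.743, 0.669, 0.0]
force: [5.5, -0.3, -0.1]
grip_width: 0.22
grip_force: 34.6
t 16.18 pos [440.3 157.9 112.7] yaw 84.0 F [ 5.5 -0.3 -0.1] g 0.22 34.6 q6 0.2
shift [-0.4  1.2 -0.3]
turn [0.01 0.   0.  ]
```

View pics/s4.png

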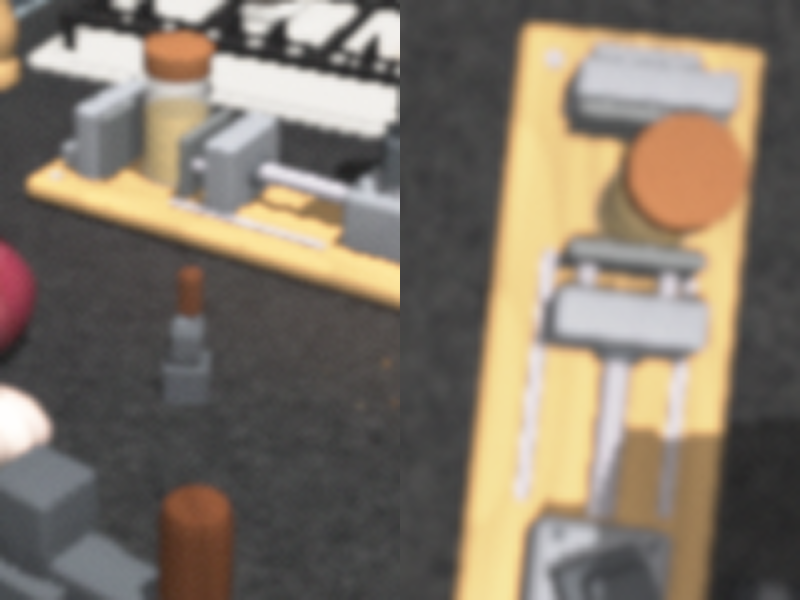

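The jaw's top moved from (410,193.6) to (411.4,178.6), and the pad has met or nearly met the jar. I'll compute the absolute jaw position.

Run:
```python
from h import *;from fit import *
c,n=np.cos(V[2]),np.sin(V[2])
def X(uv,z):
    e=B(t,[uv],z)[0]-[V[0],V[1],0];return (c*e[0]+n*e[1]).round(1),(-n*e[0]+c*e[1]).round(1)
g5=lambda p,q:[365+(p-400)/5,115+q/5]
print("jaw0 top c,front",X(fr(547,288),70),X(fr(547,270),70)," pad0",X(fr(549,233),62))
print("jaw4",X(g5(632,318),70),X(g5(632,290),70)," pad4",X(g5(637,240),62))
print("lid4",X(g5(687,173),114),"fixed jaw face",X(g5(655,100),70))
```

```text
jaw0 top c,front (np.float64(89.8), np.float64(0.7)) (np.float64(100.2), np.float64(1.8))  pad0 (np.float64(123.0), np.float64(1.6))
jaw4 (np.float64(120.6), np.float64(0.5)) (np.float64(132.6), np.float64(1.8))  pad4 (np.float64(156.0), np.float64(0.6))
lid4 (np.float64(175.4), np.float64(-7.5)) fixed jaw face (np.float64(215.8), np.float64(0.8))
```

```bash
python3 -m inch '11.5 -5.1 0 0 0 0;12.3 -2.6 0 0 0 0;12.5 0 0 0 0 0;12.3 2.6 0 0 0 0;11.5 5.1 0 0 0 0;10.1 7.4 0 0 0 0;8.4 9.3 0 0 0 0;6.3 10.9 0 0 0 0;3.9 11.9 0 0 0 0;1.3 12.5 0 0 0 0'
python3 -m inch '-1.3 12.5 0 0 0 0;-3.9 11.9 0 0 0 0;-6.3 10.9 0 0 0 0;-8.4 9.3 0 0 0 0;-10.1 7.4 0 0 0 0;-11.5 5.1 0 0 0 0;-12.3 2.6 0 0 0 0;0 0 0 0 0 0;0 0 0 0 0 0;0 0 0 0 0 0'
python3 - <<'E'
from h import *
a=np.radians(84-84)
go(496.3+60*np.cos(a),181.8+60*np.sin(a),113,84)
s=ctrl.capture("side");t=ctrl.capture("top")
pickle.dump(s,open("side5.pkl","wb"));pickle.dump(t,open("top5.pkl","wb"))
W=np.zeros((600,800,3),np.uint8);W[:,:400]=crop(s,280,130,380,280,4);W[:,400:]=crop(t,365,115,445,235,5)
cv2.imwrite("pics/s5.png",W)
E
```

```text
time_s: 17.12
eef_pos: [501.2, 242.9, 112.4]
ee_rot: [-0.002, 0.743, 0.67, -0.001]
force: [-2.7, 3.6, 6.1]
grip_width: 0.222
grip_force: 35.2
time_s: 17.95
eef_pos: [556.8, 181.8, 113.1]
ee_rot: [0.0, 0.743, 0.669, 0.001]
force: [4.8, -0.1, 5.6]
grip_width: 0.226
grip_force: 35.2
t 17.95 pos [556.8 181.8 113.1] yaw 84.0 F [ 4.8 -0.1  5.6] g 0.226 35.2 q6 0.22
shift [-0.  -0.5  0.1]
turn [ 0.02 -0.01 -0.  ]
```

View pics/s5.png

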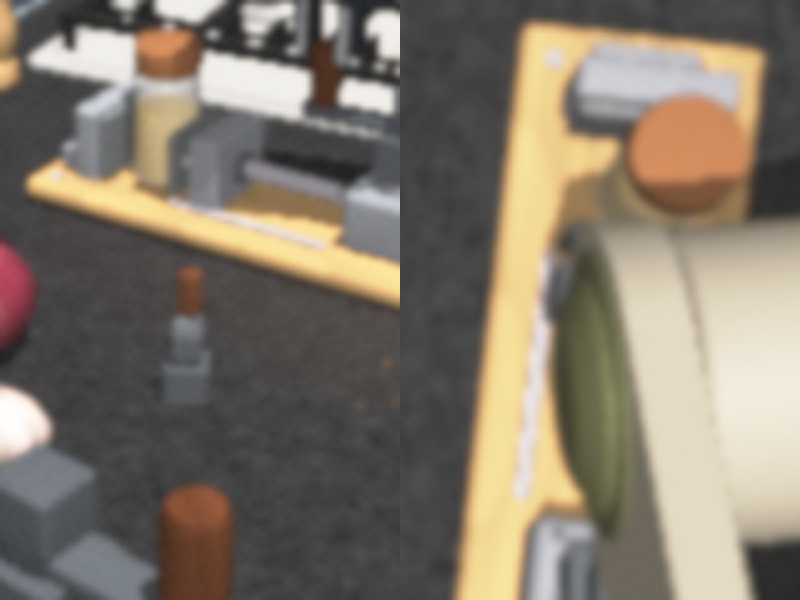

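Run:
```python
from h import *;from fit import V
c,n=np.cos(V[2]),np.sin(V[2])
def X(cam,uv,z):
    e=B(cam,[uv],z)[0]-[V[0],V[1],0];return (c*e[0]+n*e[1]).round(1),(-n*e[0]+c*e[1]).round(1)
box={"top":(395,125,450,170),"side":(305,130,345,155)}
for k in "045":
    for cm in("top","side"):
        I=L(cm+k);x0,y0,x1,y1=box[cm]
        h=cv2.cvtColor(I["image"][y0:y1,x0:x1],cv2.COLOR_RGB2HSV)
        r=I["image"][y0:y1,x0:x1].astype(float)
        m=((r[...,0]-r[...,2]>50)&(r[...,0]/(r[...,1]+1)>1.45)).astype(np.uint8)
        N,lab,st,ce=cv2.connectedComponentsWithStats(m);i=1+np.argmax(st[1:,4])
        b=st[i];u=ce[i]+[x0,y0]
        print(k,cm,b,u.round(2),X(I,u,114 if cm=="top" else 105))
```

```text
0 top [ 15  17  23  22 382] [421.12 152.39] (np.float64(169.4), np.float64(-5.5))
0 side [ 14   9  16  11 136] [326.16 143.62] (np.float64(169.7), np.float64(-10.5))
4 top [ 16  14  23  22 372] [421.47 149.2 ] (np.float64(176.0), np.float64(-5.5))
4 side [ 12   8  16  11 135] [324.2  143.14] (np.float64(175.8), np.float64(-10.6))
5 top [ 16  11  23  19 317] [421.92 144.44] (np.float64(185.9), np.float64(-5.4))
5 side [ 10   8  14  10 119] [321.55 142.48] (np.float64(184.2), np.float64(-10.7))
```

The lid tracking shows the jar moving 176 → about 184 mm while the jaw advanced 11.3 mm. The jar is home and the pad is about 3 mm in (θ about 15). I'll wind 60° more, then release and check.

```bash
python3 -m inch '-12.5 0 0 0 0 0;-12.3 -2.6 0 0 0 0;-11.5 -5.1 0 0 0 0;-10.1 -7.4 0 0 0 0;-8.4 -9.3 0 0 0 0;0 0 0 0 0 0;0 0 0 0 0 0;0 0 0 0 0 0;0 0 0 0 0 0;0 0 0 0 0 0'
python3 -m inch '0 0 0 0 0 0;0 0 0 0 0 0;0 0 0 0 0 0;0 0 0 0 0 0;0 0 -5 0 0 0;0 0 -12 0 0 0;0 0 -15 0 0 0;0 0 -20 0 0 0;0 0 -20 0 0 0;0 0 -20 0 0 0' 0.42
python3 -m inch '-20 0 0 0 0 0;-20 0 0 0 0 0;-20 0 0 0 0 0;-20 0 0 0 0 0;-20 0 0 0 0 0;-20 0 0 0 0 0;-20 0 0 0 0 0;-20 0 0 0 0 0;-20 0 0 0 0 0;-20 0 0 0 0 0'
python3 - <<'E'
from h import *
s=ctrl.capture("side");t=ctrl.capture("top")
pickle.dump(s,open("side6.pkl","wb"));pickle.dump(t,open("top6.pkl","wb"))
W=np.zeros((600,800,3),np.uint8);W[:,:400]=crop(s,300,130,380,250,5);W[:,400:]=crop(t,365,115,445,235,5)
cv2.imwrite("pics/s6.png",W)
E
```

```text
time_s: 18.88
eef_pos: [526.3, 129.2, 113.0]
ee_rot: [0.001, 0.743, 0.669, -0.0]
force: [2.2, -4.8, 6.3]
grip_width: 0.223
grip_force: 35.3
time_s: 19.72
eef_pos: [525.4, 129.4, 205.8]
ee_rot: [-0.0, 0.743, 0.669, -0.0]
force: [-0.5, -0.6, 0.8]
grip_width: 0.425
grip_force: 0.0
time_s: 20.55
eef_pos: [504.5, -70.4, 204.9]
ee_rot: [-0.0, 0.743, 0.669, 0.0]
force: [-0.1, -0.7, 0.4]
grip_width: 0.416
grip_force: 0.0
```

View pics/s6.png

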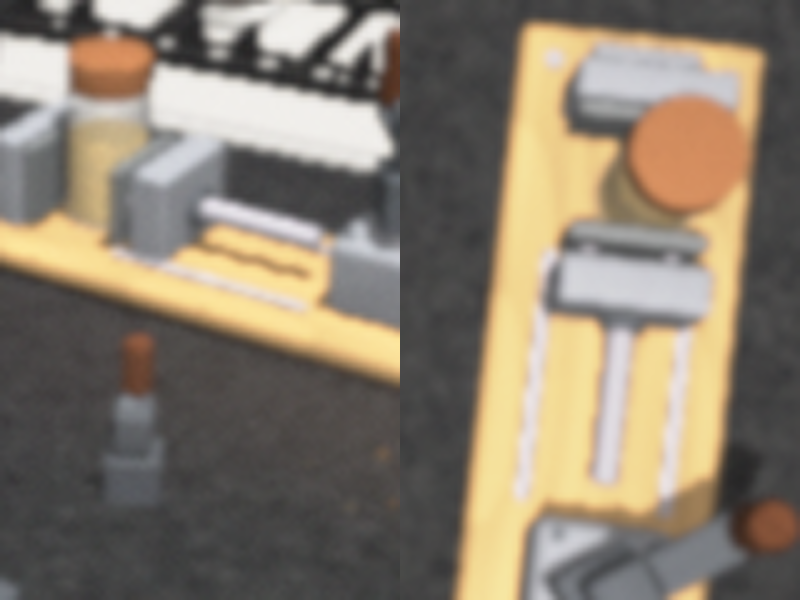

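The view is clear: the jar stands upright against the fixed jaw (lid at (690,153)), the pad is at about row 224 and the jaw at about row 283, with a narrowed gap. I'll put numbers on it using edge profiles and the lid shift.

Run:
```python
from h import *;from fit import V,vt
c,n=np.cos(V[2]),np.sin(V[2])
def X(cam,uv,z):
    e=B(cam,[uv],z)[0]-[V[0],V[1],0];return (c*e[0]+n*e[1]).round(1),(-n*e[0]+c*e[1]).round(1)
for k in "046":
    I=L("top"+k);r=I["image"][125:170,395:450].astype(float)
    m=((r[...,0]-r[...,2]>50)&(r[...,0]/(r[...,1]+1)>1.45)).astype(np.uint8)
    N,lab,st,ce=cv2.connectedComponentsWithStats(m);i=1+np.argmax(st[1:,4])
    print(k,X(I,ce[i]+[395,125],114))
    # brightness profile along vise x at z=70, averaged over y 15..24 (left, clear of the jar and screw)
    xs=np.arange(85,185,1.);ys=np.arange(20,27,1.)
    G=cv2.cvtColor(I["image"],cv2.COLOR_RGB2GRAY);S=I["image"][...,0].astype(int)-I["image"][...,2]
    q=P(I,vt(V,[[x,y,70] for x in xs for y in ys])).astype(np.float32)
    f=lambda A:cv2.remap(A.astype(np.float32),q[:,0],q[:,1],cv2.INTER_LINEAR).reshape(len(xs),-1).mean(1)
    g,s=f(G),f(S)
    print(" ".join(f"{int(x)}:{int(a)}/{int(b)}" for x,a,b in zip(xs[::2],g[::2],s[::2])))
s=ctrl.sense();print(s["time_s"],s["force"])
```

```text
0 (np.float64(169.4), np.float64(-5.5))
85:213/-4 87:213/-4 89:213/-4 91:212/-4 93:210/-5 95:205/-6 97:193/-4 99:183/0 101:185/4 103:193/7 105:199/9 107:195/9 109:180/5 111:157/1 113:144/0 115:157/0 117:165/1 119:157/8 121:143/29 123:146/60 125:170/88 127:198/98 129:213/96 131:217/94 133:217/94 135:217/94 137:217/94 139:217/94 141:216/94 143:215/95 145:214/94 147:211/93 149:207/92 151:201/90 153:195/88 155:190/85 157:186/83 159:182/82 161:181/82 163:180/82 165:183/84 167:188/87 169:193/90 171:197/93 173:201/96 175:205/97 177:208/97 179:209/98 181:210/98 183:210/98
4 (np.float64(176.0), np.float64(-5.5))
85:220/92 87:220/92 89:220/92 91:219/92 93:219/92 95:219/92 97:219/92 99:218/93 101:213/94 103:196/90 105:163/67 107:130/26 109:128/1 111:159/-4 113:191/-6 115:209/-5 117:212/-4 119:212/-4 121:212/-4 123:211/-5 125:210/-5 127:207/-5 129:198/-4 131:184/-2 133:175/3 135:182/9 137:191/11 139:188/7 141:167/2 143:139/0 145:134/0 147:152/0 149:163/0 151:157/7 153:148/27 155:153/57 157:172/80 159:186/86 161:187/84 163:182/82 165:178/79 167:176/79 169:178/81 171:180/83 173:184/86 175:189/89 177:196/92 179:201/95 181:204/97 183:207/98
6 (np.float64(183.3), np.float64(-5.4))
85:219/92 87:219/92 89:219/92 91:219/92 93:219/92 95:219/92 97:219/92 99:219/92 101:219/92 103:219/92 105:219/92 107:219/92 109:219/92 111:219/92 113:218/92 115:213/93 117:195/90 119:157/60 121:122/21 123:118/1 125:144/-4 127:178/-5 129:201/-6 131:210/-5 133:212/-4 135:211/-4 137:211/-5 139:210/-5 141:207/-6 143:200/-5 145:183/-4 147:162/-2 149:145/-1 151:130/0 153:130/0 155:147/0 157:162/1 159:162/10 161:160/35 163:169/70 165:185/85 167:189/86 169:185/84 171:181/83 173:177/82 175:175/81 177:176/82 179:180/85 181:185/88 183:191/91
20.65 [-0.55715293  0.67892097  0.14170913]
```

The jaw advanced 14.7 mm while the pad front moved about 7.5 mm, so the pad is in by about 7 mm, inside 3–9.5. The crank is on the shaft and the arm is clear. Handing in.

```bash
python3 -c "
from rig import ctrl
print(ctrl.finish_job())"
```

```text
the job is handed in; nothing more can be done
None
```

I handed the job in at about 21 s; no verdict came back. The crank is seated on the shaft and wound about 15 rad, the jar is upright against the fixed jaw, the pad is pressed in about 7 mm by camera measurement, the arm is clear, and I never moved it near the onion, garlic or teaspoon.

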